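# Measure the paint on a sloping plate with a sprung gauge

## Task

Pull the cabinet drawer out all the way to its stop and leave it open, take the orange paint-thickness gauge out of it, and take a reading in the white ring on the green plate (not the red one): hold the gauge square to the sloping plate, its brass plunger inside the ring and pushed about half way in, with only a light push. Finish while still holding it there, steady, in the gripper, without disturbing the other things on the bench.

Things in the scene. Friction and masses are not known exactly. Their poses are not given: they have to be found in the camera images.
- drawer (a joint): How far the drawer of the low grey cabinet (190 deep x 170 wide x 115 mm high, blue drawer front) is pulled out, m: 0 closed, 0.14 at its stop. It slides along the -x axis of cabinet and needs about 2 N; it stays where it is left. The cabinet is fixed.
- cabinet: The low grey cabinet; origin at the centre of its underside, z up, its drawer front faces its own -x. It stands at z = 0; front face 95 mm from the origin.
- drawer_handle (a point): Middle of the drawer's steel bar handle: a round bar 11 mm thick, 90 mm long, level, parallel to the cabinet's y axis, 45 mm in front of the blue drawer front (39 mm of free gap behind the bar), 17 mm below the cabinet's top, held by a thin post near either end. It moves with the drawer and can be pinched from above.
- gauge: Orange paint-thickness gauge, 120 g, upright in its holder, maybe turned a little. Origin: centre of its nose's flat end; z along the gauge, away from the tip. Steel nose 16 mm diameter from z 0 to 18 mm, orange square body 28 x 28 mm (sides along x and y) from 18 to 64 mm, black cap to 68 mm. The brass plunger, 8 mm thick with a round end, stands out 10 mm along -z.
- gauge_tip (a point): The rounded end of the gauge's plunger, the point that touches the plate.
- gauge_plunger (a joint): How far the plunger is pushed in, m: 0 out, 0.010 fully in. Spring: about 0.9 N to begin, 450 N/m after that (3.2 N half way in).
- green_plate: Green painted plate 110 x 110 x 7 mm on a fixed dark stand, sloping 0.35 rad (20 degrees) down toward its own -x side. Origin: on its upper surface at the centre of the white ring (26 mm outside, 20 mm inside diameter), about 57 mm above the bench; z square to the surface, upward; x up the slope, y level. The ring is 8 mm up the slope and 12 mm toward -y from the plate's centre.
- red_plate: The same plate in red, on its own stand, with the same ring: not to be touched with the gauge. Frame as for the green plate.
- screw_jar: Glass jar of screws with a grey lid, 68 mm across, 90 mm high; bystander. Origin: centre of its underside.
- screwdriver_red: Red-handled screwdriver, 205 mm, lying; bystander. Origin: centre of its underside.
- tape_measure: Yellow tape measure, 64 x 88 x 32 mm; bystander. Origin: centre of its underside.
- mug_1: White spotted mug, 91 mm high; bystander. Origin: centre of its underside.
- gauge_holder (a point): Centre of the square hole in the top of the black block (60 x 60 x 30 mm) in the drawer that holds the gauge; the orange body stands wholly above the block, the nose hangs in the hole. The drawer's side walls are 30 mm high. With the drawer at its stop the holder is 67 mm ahead of the cabinet's front and 58 mm behind the inside of the drawer front.

How it is judged:
On the way, in this order (a step that is already met when the one before it is completed fails the run):
1. the drawer is pulled out to its stop (within 7 mm) with the gauge still in its holder (value of joint drawer above 0.133 m and height (world z) of gauge below 0.045 m), for 0.2 s.
2. the gauge is lifted out of the holder in the gripper (height (world z) of gauge above 0.06 m and contact force between gauge and the fingers above 1 N), for 0.2 s.
At the end, for the whole second after the job is handed in: Through the last second the gripper holds the gauge at rest, its tip on the green plate within 10 mm of the ring's centre, within 10 degrees of square to the plate, the plunger 2 to 8.5 mm in, the push 0.8 to 8 N; the drawer is still out by more than 120 mm (distance between gauge_tip and green_plate below 0.01 m and angle between the z axis of gauge and the z axis of green_plate, either way round below 0.175 rad and z of gauge in the frame of green_plate above 0 m and value of joint gauge_plunger between 0.002 and 0.0085 m and contact force between gauge and green_plate between 0.8 and 8 N and contact force between gauge and the fingers above 2 N and linear speed of gauge below 0.02 m/s and value of joint drawer above 0.12 m); the arm keeps its last pose, push and grip.
It fails at once if the gauge touches the red plate (contact force between gauge and red_plate above 0.5 N).
It fails at once if the gauge is pressed on the green plate with more than 20 N (contact force between gauge and green_plate above 20 N).
It fails at once if a bystander is moved by more than 30 mm (distance of any of screw_jar, screwdriver_red, tape_measure, mug_1 from where it was at the start of the episode above 0.03 m).
It also fails if it takes over 51 s, if anything falls off the work surface, if the arm or the gripper's body presses on something with over 40 N, if the wrist force passes 120 N, or if a joint passes its speed limit or range.

## Robot

A 7-joint arm with a two-finger parallel gripper is mounted at the origin on a cart in front of the work surface, level with it; the furniture and walls round the work are solid. World frame = base frame: x ahead of the robot, y to its left, z up, the work surface at z = 0. Lengths are in m, angles in rad, forces in N, time in s.
With the tool pointing down it reaches from about 0.35 to 0.9 m from the base axis. Payload 7.2 kg.
Tool frame: the origin (TCP) lies at the very end of the fingers, on their centre line; the grasp point (between the pads) lies 19 mm behind it; z points along the fingers, y is the line along which they close (so a half turn about z gives the same grasp; the last joint's range is limited). The gripper opens to 85 mm and grips with 20 to 120 N. Pads are 22 mm wide; open, the fingers measure 114 mm over their backs; the gripper's body (76 mm by 85 mm) begins 54 mm behind the grasp point. The pads swing forward as they close: fully open they stand 13 mm farther back than shut.
Start: joints at [-1.236, 0.411, -0.013, 1.596, 0.006, 1.134, -0.082], TCP at [0.245, 0.575, 0.231] pointing down, gripper open.
Joint ranges: [-2.95, 2.95], [-0.29, 1.99], [-1.47, 1.44], [0.14, 2.54], [-1.03, 4.17], [0.13, 1.85], [-2.86, 2.86]. Speed limits (rad/s): [2.39, 2.39, 3.01, 3.01, 3.14, 3.14, 3.14].

## Interface

Orientations are given as a unit quaternion [w, x, y, z].
In Python, from plant import readout, cams, finish_job gives the robot as it stands. The module is installed in compiled form; this text tells all that it offers.
- The arm moves only by the shell command python3 -m crank 'ROWS' [OPENING] [FORCE]. ROWS is JSON, a list of rows, each an object of numbers: "dx", "dy", "dz": the shift along the tool's x, y, z scaled (see below); "wx", "wy", "wz": the turn, a rotation vector about the tool's x, y, z scaled (see below). In form: [{"dx": .., "dy": .., "dz": .., "wx": .., "wy": .., "wz": ..}, ...]. A call has exactly 10 rows; each row shifts and turns the commanded pose from where the row before left it, along the tool's axes as they then stand; what a row does not reach is not made up. The controller multiplies each number of a shift by 0.03 m and each number of a turn by pi rad. A row lasts 1/12 s, in which the tool goes at most 41.7 mm and 7.16 degrees, less where a joint would pass 70% of its speed; a pose out of reach is approached as far as the arm can. A call with a number of a shift or a turn outside -1 to 1 is refused whole. A call with a gripper value outside its range is refused whole. OPENING is the opening, from 0 (shut) to 1 (fully open), set as the call begins (- or left out, the last holds). The fingers move at their own pace and stop on an object; FORCE is the grip in N (left out, the last holds). Time passes only in rows, so rows that do not move let the fingers close, or fill a call up. It gives the time, the measured TCP pose, the force, the opening and the grip force at its end, in the units of the state.
- readout.read_state(): the state, without advancing time (a new reading comes with each control period).
- cams.read_camera(name): name is "scene" or "top" or "wrist"; returns a dict with "img" (480x640x3 uint8, red, green, blue), "intrinsics" (3x3 intrinsics, pixels), "xyz" and "orientation" of the camera in the world. Camera axes: x right, y down, z forward; pixel columns grow to the right and rows downward; lengths in m; the calibration is good to about 2 mm. A picture is of the moment at which its call begins. There is no depth.
- finish_job(): hands the job in; it is judged then, once.
The state is a dict: "time": time; "qpos": joint angles; "qvel": joint speeds; "effort": joint torques, N m; "eef_pos": TCP position; "eef_rot": TCP orientation; "force": force on the tool from outside, world axes, zero at the start; "torque": the same for the moment, N m; "gripper_width": opening from 0.0 (shut) to 1.0 (fully open); "grip_force": force on a finger pad.
Only numpy, scipy, OpenCV 4.12 (cv2) and the standard library are available. Lean on these libraries where they do the work, as an engineer would, in place of code of your own. Each camera call takes 0.05 s, during which the arm holds its last target. There are 200 camera calls.

## Working session

There is one attempt and no reset: what is moved stays moved. The work goes in short steps, Python scripts to look and compute and a shell command to move; the robot and the scene stay as the last step left them, time stands still between calls to the robot, and variables do not carry over. Pictures are saved under pics/ and viewed, at most 11 in all, crops included, and the job is handed in when it is done.

```bash
mkdir -p pics
cat > h.py <<'E'
import numpy as np, cv2
from scipy.spatial.transform import Rotation as R
from plant import readout, cams
def rot(q): return R.from_quat([q[1],q[2],q[3],q[0]])
def cam(n): return cams.read_camera(n)
def save(c,f): cv2.imwrite('pics/'+f,cv2.cvtColor(c['img'],cv2.COLOR_RGB2BGR))
def ray(c,u,v):
    K=np.array(c['intrinsics']); d=rot(c['orientation']).apply(np.linalg.solve(K,[u,v,1.])); return np.array(c['xyz']),d
def onz(c,u,v,z):
    o,d=ray(c,u,v); return o+d*(z-o[2])/d[2]
def tri(a,b):
    (o1,d1),(o2,d2)=a,b
    s=np.linalg.lstsq(np.c_[d1,-d2],o2-o1,rcond=None)[0]
    p,q=o1+d1*s[0],o2+d2*s[1]; return (p+q)/2,np.linalg.norm(p-q)
def proj(c,p):
    q=rot(c['orientation']).inv().apply(np.array(p)-c['xyz']); q=np.array(c['intrinsics'])@q; return q[:2]/q[2]
E
python3 - <<'E'
from h import *
np.set_printoptions(precision=4,suppress=True)
for n in('scene','top'):
    c=cam(n); save(c,n+'0.png'); print(n,c['xyz'],rot(c['orientation']).as_matrix().round(3).tolist(),c['intrinsics'])
s=readout.read_state(); print(s)
E
```

```text
scene [0.9127 0.7086 0.6123] [[-0.947, 0.185, -0.264], [0.322, 0.507, -0.799], [-0.014, -0.842, -0.54]] [[480.6557   0.     325.871 ]
 [  0.     480.6557 243.6639]
 [  0.       0.       1.    ]]
top [ 0.2434 -0.223   1.1817] [[0.316, -0.878, 0.361], [-0.949, -0.289, 0.129], [-0.009, -0.383, -0.924]] [[491.4742   0.     325.09  ]
 [  0.     491.4742 240.155 ]
 [  0.       0.       1.    ]]
{'time': 0.1, 'qpos': array([-1.2362,  0.4119, -0.0127,  1.597 ,  0.0056,  1.1343, -0.0822]), 'qvel': array([-0.0021, -0.0025,  0.0015, -0.0009, -0.0017,  0.0001,  0.001 ]), 'effort': array([  0.0028, -60.1831,   0.6842, -30.009 ,   0.014 ,   0.0064,
         0.    ]), 'eef_pos': array([0.2449, 0.5746, 0.2305]), 'eef_rot': array([-0.0001,  0.2   ,  0.9798, -0.0007]), 'force': array([-0.113 , -0.6017, -0.2687]), 'torque': array([0.0056, 0.0232, 0.0305]), 'grip_force': 0.0, 'gripper_width': 1.0007671096399138}
```

View pics/scene0.png

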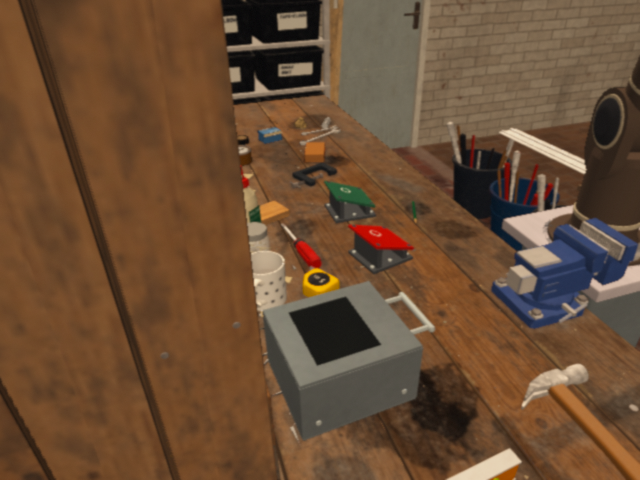

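View pics/top0.png

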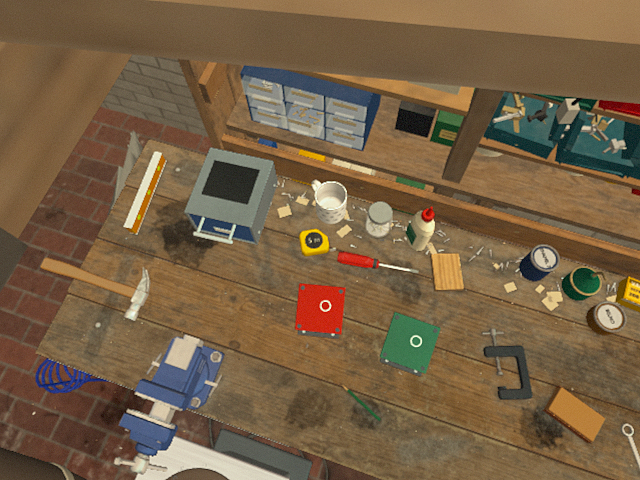

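The scene view shows the cabinet (265-420, 285-430) with its handle at about (412,315), the green plate ring near (347,190) and the red one near (375,233). The top view shows the cabinet at (190-275,150-240), the handle at about (213,236), the green ring at (416,341) and the red ring at (325,306).

```bash
cat > m1.py <<'E'
from h import *
np.set_printoptions(precision=4,suppress=True)
cs={n:cam(n) for n in('scene','top')}
tcp=readout.read_state()['eef_pos']
def big(m):
    k,l,s,ct=cv2.connectedComponentsWithStats(m.astype(np.uint8)); i=1+np.argmax(s[1:,4]); return l==i,ct[i],s[i]
out={}
for n,c in cs.items():
    hsv=cv2.cvtColor(c['img'],cv2.COLOR_RGB2HSV).astype(int); H,S,V=hsv[...,0],hsv[...,1],hsv[...,2]
    print(n,'tcp',proj(c,tcp))
    for nm,win in (('green',{'scene':(315,175,385,225),'top':(375,305,445,380)}),('red',{'scene':(340,215,415,275),'top':(290,278,350,340)})):
        x0,y0,x1,y1=win[n]; sub=np.zeros(H.shape,bool); sub[y0:y1,x0:x1]=1
        col=(((H>60)&(H<90)) if nm=='green' else ((H<8)|(H>172)))&(S>110)&sub
        m,_,_=big(col); 
        hull=cv2.convexHull(np.argwhere(m)[:,::-1].astype(np.int32)); fm=np.zeros(H.shape,np.uint8); cv2.fillConvexPoly(fm,hull,1)
        er=cv2.erode(fm,np.ones((5,5)))>0
        w=er&(S<90)&(V>120); r,ct,st=big(w)
        (cx,cy),ax,_=cv2.fitEllipse(np.argwhere(r)[:,::-1].astype(np.float32))
        e=cv2.approxPolyDP(hull,4,True)[:,0]
        out[n,nm]=(cx,cy); print(nm,'ring',cx,cy,ct,st,'corners',e.tolist())
    win={'scene':(375,280,445,345),'top':(185,205,245,250)}[n]
    x0,y0,x1,y1=win; sub=c['img'][y0:y1,x0:x1]; cv2.imwrite(f'pics/h_{n}.png',cv2.resize(sub[...,::-1],None,fx=6,fy=6,interpolation=cv2.INTER_CUBIC)[:600,:800])
    # cabinet-top black panel
    win={'scene':(285,285,385,370),'top':(195,155,265,210)}[n]; x0,y0,x1,y1=win
    m=np.zeros(H.shape,bool); m[y0:y1,x0:x1]=V[y0:y1,x0:x1]<45; m,ct,st=big(m)
    e=cv2.approxPolyDP(cv2.convexHull(np.argwhere(m)[:,::-1].astype(np.int32)),4,True)[:,0]
    print('panel',st,e.tolist()); print(np.array([onz(c,u,v,.115) for u,v in e]))
for nm in('green','red'):
    print(nm,tri(ray(cs['scene'],*out['scene',nm]),ray(cs['top'],*out['top',nm])), onz(cs['top'],*out['top',nm],.057))
E
python3 m1.py; python3 -c "
import cv2,numpy as np
a=cv2.imread('pics/h_scene.png');b=cv2.imread('pics/h_top.png');print(a.shape,b.shape)
h=np.zeros((400,800,3),np.uint8);a=cv2.resize(a,(400,371));b=cv2.resize(b,(400,300));h[:371,:400]=a;h[:300,400:]=b;cv2.imwrite('pics/h2.png',h)"
```

```text
scene tcp [909.3222 371.2294]
green ring 344.9793395996094 189.72799682617188 [345.069  189.7931] [340 188  11   5  29] corners [[373, 205], [338, 200], [326, 183], [356, 188]]Traceback (most recent call last):
  File "m1.py", line 17, in <module>
    w=er&(S<90)&(V>120); r,ct,st=big(w)
                                 ~~~^^^
  File "m1.py", line 6, in big
    k,l,s,ct=cv2.connectedComponentsWithStats(m.astype(np.uint8)); i=1+np.argmax(s[1:,4]); return l==i,ct[i],s[i]
                                                                       ~~~~~~~~~^^^^^^^^^
    return _wrapfunc(a, 'argmax', axis=axis, out=out, **kwds)
    return bound(*args, **kwds)
ValueError: attempt to get argmax of an empty sequence
[ WARN:0@0.011] global loadsave.cpp:275 findDecoder imread_('pics/h_scene.png'): can't open/read file: check file path/integrity
[ WARN:0@0.011] global loadsave.cpp:275 findDecoder imread_('pics/h_top.png'): can't open/read file: check file path/integrity
Traceback (most recent call last):
AttributeError: 'NoneType' object has no attribute 'shape'
```

```bash
sed -i "s/w=er&(S<90)&(V>120)/w=er\&(S<(90 if nm=='green' else 150))\&(V>120)/; s/tcp=readout/tcp=readout/" m1.py
python3 m1.py; python3 -c "
import cv2,numpy as np
a=cv2.imread('pics/h_scene.png');b=cv2.imread('pics/h_top.png');print(a.shape,b.shape)
h=np.zeros((400,800,3),np.uint8);a=cv2.resize(a,(400,371));b=cv2.resize(b,(400,300));h[:371,:400]=a;h[:300,400:]=b;cv2.imwrite('pics/h2.png',h)"
```

```text
scene tcp [909.678  371.1929]
green ring 345.0769958496094 189.73753356933594 [345.25   189.8214] [340 188  11   5  28] corners [[372, 205], [338, 200], [326, 183], [356, 188]]Traceback (most recent call last):
  File "m1.py", line 18, in <module>
    (cx,cy),ax,_=cv2.fitEllipse(np.argwhere(r)[:,::-1].astype(np.float32))
                 ~~~~~~~~~~~~~~^^^^^^^^^^^^^^^^^^^^^^^^^^^^^^^^^^^^^^^^^^^
cv2.error: OpenCV(4.12.0) /io/opencv/modules/imgproc/src/shapedescr.cpp:361: error: (-201:Incorrect size of input array) There should be at least 5 points to fit the ellipse in function 'fitEllipseNoDirect'

[ WARN:0@0.011] global loadsave.cpp:275 findDecoder imread_('pics/h_scene.png'): can't open/read file: check file path/integrity
[ WARN:0@0.011] global loadsave.cpp:275 findDecoder imread_('pics/h_top.png'): can't open/read file: check file path/integrity
Traceback (most recent call last):
AttributeError: 'NoneType' object has no attribute 'shape'
```

```bash
sed -i "s/,('red',{'scene'.*})):/,):/; s/^for nm in('green','red'):/for nm in('green',):/" m1.py; grep -n "for nm" m1.py
python3 m1.py; python3 -c "
import cv2,numpy as np
a=cv2.imread('pics/h_scene.png');b=cv2.imread('pics/h_top.png');print(a.shape,b.shape)
h=np.zeros((400,800,3),np.uint8);a=cv2.resize(a,(400,371));b=cv2.resize(b,(400,300));h[:371,:400]=a;h[:300,400:]=b;cv2.imwrite('pics/h2.png',h)"
```

```text
11:    for nm,win in (('green',{'scene':(315,175,385,225),'top':(375,305,445,380)}),):
28:for nm in('green',):
scene tcp [909.7914 371.1302]
green ring 346.7433166503906 190.17738342285156 [347.4375 190.4375] [345 188   6   5  16] corners [[372, 205], [339, 200], [326, 183], [360, 190]]
panel [ 290  298   89   66 3472] [[378, 344], [317, 363], [290, 313], [345, 298]]
[[0.6848 0.2517 0.115 ]
 [0.779  0.2571 0.115 ]
 [0.7867 0.1433 0.115 ]
 [0.6925 0.1378 0.115 ]]
top tcp [-49.1471 306.3911]
green ring 415.5971984863281 340.63446044921875 [415.4935 340.6753] [410 335  12  12  77] corners [[439, 328], [425, 372], [380, 356], [394, 313]]
panel [209 161  50  43 788] [[258, 170], [246, 203], [209, 176], [215, 161]]
[[0.7876 0.1457 0.115 ]
 [0.6925 0.1397 0.115 ]
 [0.7336 0.2556 0.115 ]
 [0.7782 0.2586 0.115 ]]
green (array([ 0.5093, -0.3388,  0.0579]), np.float64(0.004624335678629337)) [ 0.5117 -0.34    0.057 ]
(390, 420, 3) (270, 360, 3)
```

View pics/h2.png

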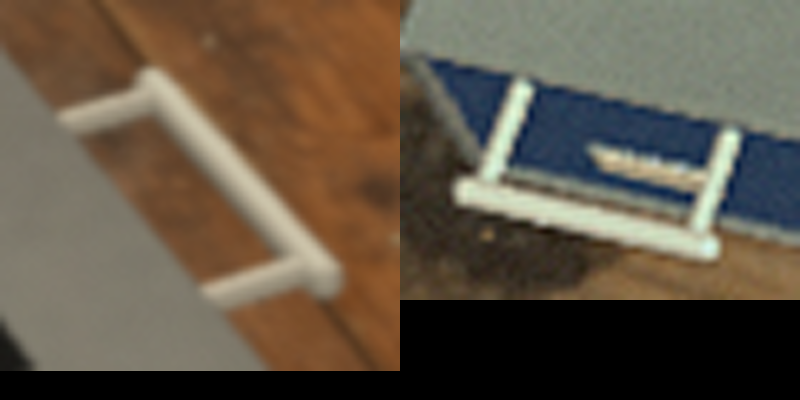

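The crops show the bar ends at scene (401,293) and (432,329), and top (194,233) and (232,242). I'll check these against the panel-based cabinet pose.

Run:
```python
from h import *
np.set_printoptions(precision=4,suppress=True)
a=cam('scene');b=cam('top')
for p,q in(((401.2,293.1),(232.2,241.9)),((431.9,329),(194,233.2))):
    print(onz(a,*p,.098),onz(b,*q,.098),tri(ray(a,*p),ray(b,*q)))
# green plate corners at approx heights
hi=.057+np.sin(.35)*(.055-.008); lo=.057-np.sin(.35)*(.055+.008)
print(hi,lo)
for e in ([439,328],[425,372],[380,356],[394,313]): print('top',e,onz(b,*e,hi)[:2],onz(b,*e,lo)[:2],onz(b,*e,.054)[:2])
for e in ([372,205],[339,200],[326,183],[358,189]): print('scene',e,onz(a,*e,hi)[:2],onz(a,*e,lo)[:2],onz(a,*e,.054)[:2])
for P in (([439,328],[372,205]),): pass
# triangulate corners by nearest residual
for e in ([439,328],[425,372],[380,356],[394,313]):
    print(e,[(f,)+tri(ray(b,*e),ray(a,*f)) for f in ([372,205],[339,200],[326,183],[358,189]) if tri(ray(b,*e),ray(a,*f))[1]<.02])
s=readout.read_state(); print(rot(s['eef_rot']).as_matrix(), s['eef_pos'],s['time'])
```

```text
[0.5904 0.1383 0.098 ] [0.5929 0.138  0.098 ] (array([0.5917, 0.1383, 0.0987]), np.float64(0.0022602213529107173))
[0.5854 0.2343 0.098 ] [0.585  0.2342 0.098 ] (array([0.5852, 0.2342, 0.0979]), np.float64(0.0002533174056156723))
0.07311619695040622 0.03539743813030657
top [439, 328] [ 0.5523 -0.3815] [ 0.5628 -0.3869] [ 0.5576 -0.3843]
top [425, 372] [ 0.4476 -0.375 ] [ 0.4546 -0.3802] [ 0.4512 -0.3776]
top [380, 356] [ 0.4499 -0.2719] [ 0.4569 -0.2735] [ 0.4535 -0.2727]
top [394, 313] [ 0.5538 -0.2755] [ 0.5643 -0.2773] [ 0.5591 -0.2764]
scene [372, 205] [ 0.4909 -0.2136] [ 0.4614 -0.2781] [ 0.4759 -0.2463]
scene [339, 200] [ 0.5554 -0.2647] [ 0.5305 -0.3328] [ 0.5428 -0.2992]
scene [326, 183] [ 0.5543 -0.3656] [ 0.5293 -0.4408] [ 0.5416 -0.4037]
scene [358, 189] [ 0.4899 -0.3043] [ 0.4603 -0.3752] [ 0.4749 -0.3403]
[439, 328] [([326, 183], array([ 0.5517, -0.3812,  0.0666]), np.float64(0.0051447840520858395))]
[425, 372] [([358, 189], array([ 0.4564, -0.3814,  0.0315]), np.float64(0.002548885556322093))]
[380, 356] [([372, 205], array([ 0.4595, -0.275 ,  0.0358]), np.float64(0.006040664465022709))]
[394, 313] [([339, 200], array([ 0.5535, -0.2749,  0.0684]), np.float64(0.003487205874664163))]
[[-0.92   0.392  0.   ]
 [ 0.392  0.92  -0.   ]
 [-0.    -0.    -1.   ]] [0.245  0.575  0.2313] 0.5
```

```bash
python3 -m crank '[{"dx":-0.9,"dy":-0.43},{"dx":-0.9,"dy":-0.43},{"dx":-0.9,"dy":-0.43},{"dx":-0.9,"dy":-0.43},{"dx":-0.9,"dy":-0.43},{"dx":-0.9,"dy":-0.43},{"dx":-0.9,"dy":-0.43},{"dx":-0.9,"dy":-0.43},{"dx":-0.9,"dy":-0.43},{"dx":-0.9,"dy":-0.43}]' 0.5 40; python3 -m crank '[{"dx":-0.825,"dy":-0.39},{"dx":-0.825,"dy":-0.39},{"dx":-0.825,"dy":-0.39},{"dx":-0.825,"dy":-0.39},{"dx":-0.825,"dy":-0.39},{"dx":-0.825,"dy":-0.39},{"dx":-0.825,"dy":-0.39},{"dx":-0.825,"dy":-0.39},{},{}]'; python3 -m crank '[{"wz":0.0352},{"wz":0.0352},{"wz":0.0352},{"wz":0.0352},{"wz":0.0352},{"wz":0.0352},{"wz":0.0352},{"wz":0.0352},{"wz":0.0352},{"wz":0.0352}]'
python3 - <<'E'
from h import *
np.set_printoptions(precision=4,suppress=True)
s=readout.read_state(); M=rot(s['eef_rot']).as_matrix(); print(M,s['eef_pos'],s['time'],s['qpos'],s['force'])
print('tool delta to handle /.03:',M.T@(np.array([.5884,.1863,.079])-s['eef_pos'])/.03)
c=cam('wrist'); save(c,'w1.png')
E
```

```text
[[-0.92   0.392  0.   ]
 [ 0.392  0.92  -0.   ]
 [-0.    -0.    -1.   ]] [0.245  0.575  0.2313] 0.5 [-1.2362  0.4111 -0.0127  1.5962  0.0056  1.1343 -0.0822] [ 0.0846 -0.148   0.4364]
tool delta to handle /.03: [-15.6086  -7.431    5.076 ]$[0]: bad value
$[0]: bad value
$[0]: bad value
```

View pics/w1.png

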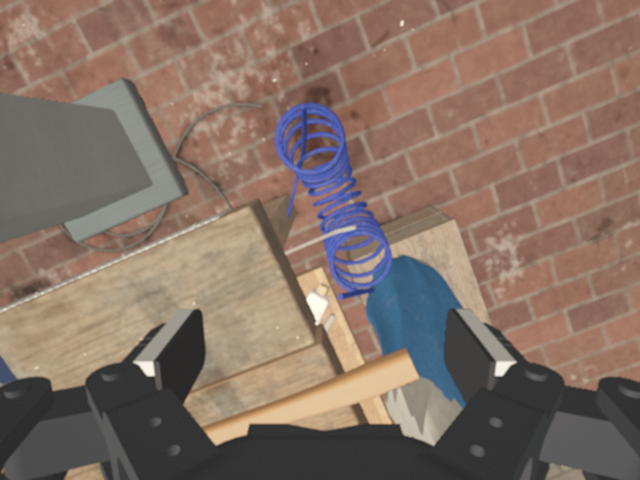

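The wrist picture shows only the start position, off the bench end: the moves were refused because every row needs all six keys.

```bash
python3 -m crank '[{"dx":-0.9,"dy":-0.43,"dz":0,"wx":0,"wy":0,"wz":0},{"dx":-0.9,"dy":-0.43,"dz":0,"wx":0,"wy":0,"wz":0},{"dx":-0.9,"dy":-0.43,"dz":0,"wx":0,"wy":0,"wz":0},{"dx":-0.9,"dy":-0.43,"dz":0,"wx":0,"wy":0,"wz":0},{"dx":-0.9,"dy":-0.43,"dz":0,"wx":0,"wy":0,"wz":0},{"dx":-0.9,"dy":-0.43,"dz":0,"wx":0,"wy":0,"wz":0},{"dx":-0.9,"dy":-0.43,"dz":0,"wx":0,"wy":0,"wz":0},{"dx":-0.9,"dy":-0.43,"dz":0,"wx":0,"wy":0,"wz":0},{"dx":-0.9,"dy":-0.43,"dz":0,"wx":0,"wy":0,"wz":0},{"dx":-0.9,"dy":-0.43,"dz":0,"wx":0,"wy":0,"wz":0}]' 0.5 40; python3 -m crank '[{"dx":-0.825,"dy":-0.39,"dz":0,"wx":0,"wy":0,"wz":0},{"dx":-0.825,"dy":-0.39,"dz":0,"wx":0,"wy":0,"wz":0},{"dx":-0.825,"dy":-0.39,"dz":0,"wx":0,"wy":0,"wz":0},{"dx":-0.825,"dy":-0.39,"dz":0,"wx":0,"wy":0,"wz":0},{"dx":-0.825,"dy":-0.39,"dz":0,"wx":0,"wy":0,"wz":0},{"dx":-0.825,"dy":-0.39,"dz":0,"wx":0,"wy":0,"wz":0},{"dx":-0.825,"dy":-0.39,"dz":0,"wx":0,"wy":0,"wz":0},{"dx":-0.825,"dy":-0.39,"dz":0,"wx":0,"wy":0,"wz":0},{"dx":0,"dy":0,"dz":0,"wx":0,"wy":0,"wz":0},{"dx":0,"dy":0,"dz":0,"wx":0,"wy":0,"wz":0}]'; python3 -m crank '[{"dx":0,"dy":0,"dz":0,"wx":0,"wy":0,"wz":0.0352},{"dx":0,"dy":0,"dz":0,"wx":0,"wy":0,"wz":0.0352},{"dx":0,"dy":0,"dz":0,"wx":0,"wy":0,"wz":0.0352},{"dx":0,"dy":0,"dz":0,"wx":0,"wy":0,"wz":0.0352},{"dx":0,"dy":0,"dz":0,"wx":0,"wy":0,"wz":0.0352},{"dx":0,"dy":0,"dz":0,"wx":0,"wy":0,"wz":0.0352},{"dx":0,"dy":0,"dz":0,"wx":0,"wy":0,"wz":0.0352},{"dx":0,"dy":0,"dz":0,"wx":0,"wy":0,"wz":0.0352},{"dx":0,"dy":0,"dz":0,"wx":0,"wy":0,"wz":0.0352},{"dx":0,"dy":0,"dz":0,"wx":0,"wy":0,"wz":0.0352}]'
cat > st.py <<'E'
from h import *
import sys
np.set_printoptions(precision=4,suppress=True)
s=readout.read_state(); M=rot(s['eef_rot']).as_matrix(); print(M,s['eef_pos'],s['time'],s['qpos'],s['force'],s['gripper_width'],s['grip_force'])
if len(sys.argv)>3: print('tool delta/.03:',M.T@(np.array(list(map(float,sys.argv[1:4])))-s['eef_pos'])/.03)
E
python3 st.py .5884 .1863 .079
python3 - <<'E'
from h import *
c=cam('wrist'); save(c,'w2.png'); print(proj(c,[.5917,.1383,.098]),proj(c,[.5852,.2342,.098]))
E
```

```text
time: 1.38
eef_pos: [0.4437, 0.3493, 0.2316]
eef_rot: [0.0, 0.2, 0.98, 0.0]
force: [0.6, 0.9, 1.3]
gripper_width: 0.5
grip_force: 0.0
time: 2.22
eef_pos: [0.5892, 0.1848, 0.2311]
eef_rot: [0.0, 0.202, 0.979, -0.0]
force: [-0.2, -0.3, -0.2]
gripper_width: 0.502
grip_force: 0.0
time: 3.05
eef_pos: [0.5874, 0.1884, 0.2313]
eef_rot: [-0.0, 0.686, 0.728, 0.0]
force: [-0.8, -0.2, -0.2]
gripper_width: 0.5
grip_force: 0.0
[[-0.0587  0.9983 -0.0005]
 [ 0.9983  0.0587  0.0009]
 [ 0.0009 -0.0004 -1.    ]] [0.5874 0.1884 0.2313] 3.05 [-0.6892  0.4127  0.4144  1.6393 -0.1808  1.1278 -0.1691] [-0.7701 -0.164  -0.2014] 0.4997006737256877 0.0
tool delta/.03: [-0.0757  0.0308  5.0762]
[326.66405403 303.02493167] [325.62260419 171.06589267]
```

View pics/w2.png

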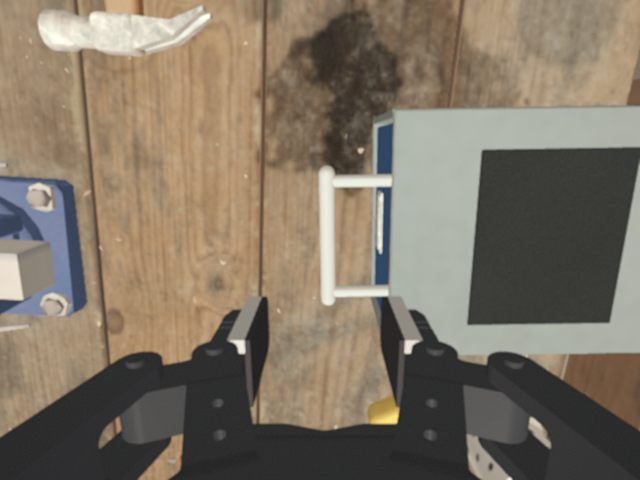

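The bar lies at u≈327, v 169–303, within 1 px of prediction, centred between the fingers. Descend and pinch.

```bash
python3 -m crank '[{"dx":-0.01,"dy":0,"dz":0.63,"wx":0,"wy":0,"wz":0},{"dx":-0.01,"dy":0,"dz":0.63,"wx":0,"wy":0,"wz":0},{"dx":-0.01,"dy":0,"dz":0.63,"wx":0,"wy":0,"wz":0},{"dx":-0.01,"dy":0,"dz":0.63,"wx":0,"wy":0,"wz":0},{"dx":-0.01,"dy":0,"dz":0.63,"wx":0,"wy":0,"wz":0},{"dx":-0.01,"dy":0,"dz":0.63,"wx":0,"wy":0,"wz":0},{"dx":-0.01,"dy":0,"dz":0.63,"wx":0,"wy":0,"wz":0},{"dx":0,"dy":0,"dz":0.63,"wx":0,"wy":0,"wz":0},{"dx":0,"dy":0,"dz":0,"wx":0,"wy":0,"wz":0},{"dx":0,"dy":0,"dz":0,"wx":0,"wy":0,"wz":0}]'; python3 -m crank '[{"dx":0,"dy":0,"dz":0,"wx":0,"wy":0,"wz":0},{"dx":0,"dy":0,"dz":0,"wx":0,"wy":0,"wz":0},{"dx":0,"dy":0,"dz":0,"wx":0,"wy":0,"wz":0},{"dx":0,"dy":0,"dz":0,"wx":0,"wy":0,"wz":0},{"dx":0,"dy":0,"dz":0,"wx":0,"wy":0,"wz":0},{"dx":0,"dy":0,"dz":0,"wx":0,"wy":0,"wz":0},{"dx":0,"dy":0,"dz":0,"wx":0,"wy":0,"wz":0},{"dx":0,"dy":0,"dz":0,"wx":0,"wy":0,"wz":0},{"dx":0,"dy":0,"dz":0,"wx":0,"wy":0,"wz":0},{"dx":0,"dy":0,"dz":0,"wx":0,"wy":0,"wz":0}]' 0 40
```

```text
time: 3.93
eef_pos: [0.5873, 0.1854, 0.0795]
eef_rot: [-0.001, 0.684, 0.73, -0.001]
force: [0.0, -0.1, -0.2]
gripper_width: 0.502
grip_force: 0.0
time: 4.77
eef_pos: [0.5893, 0.1852, 0.0816]
eef_rot: [0.0, 0.685, 0.729, 0.001]
force: [-1.1, -0.2, 6.7]
gripper_width: 0.111
grip_force: 39.3
```

Gripped. Pull 140 mm along tool −y (cabinet −x).

```bash
python3 -m crank '[{"dx":0,"dy":-0.5,"dz":0,"wx":0,"wy":0,"wz":0},{"dx":0,"dy":-0.5,"dz":0,"wx":0,"wy":0,"wz":0},{"dx":0,"dy":-0.5,"dz":0,"wx":0,"wy":0,"wz":0},{"dx":0,"dy":-0.5,"dz":0,"wx":0,"wy":0,"wz":0},{"dx":0,"dy":-0.5,"dz":0,"wx":0,"wy":0,"wz":0},{"dx":0,"dy":-0.5,"dz":0,"wx":0,"wy":0,"wz":0},{"dx":0,"dy":-0.5,"dz":0,"wx":0,"wy":0,"wz":0},{"dx":0,"dy":-0.5,"dz":0,"wx":0,"wy":0,"wz":0},{"dx":0,"dy":-0.4,"dz":0,"wx":0,"wy":0,"wz":0},{"dx":0,"dy":-0.2,"dz":0,"wx":0,"wy":0,"wz":0}]'; python3 -m crank '[{"dx":0,"dy":-0.1,"dz":0,"wx":0,"wy":0,"wz":0},{"dx":0,"dy":-0.05,"dz":0,"wx":0,"wy":0,"wz":0},{"dx":0,"dy":0,"dz":0,"wx":0,"wy":0,"wz":0},{"dx":0,"dy":0,"dz":0,"wx":0,"wy":0,"wz":0},{"dx":0,"dy":0,"dz":0,"wx":0,"wy":0,"wz":0},{"dx":0,"dy":0,"dz":0,"wx":0,"wy":0,"wz":0},{"dx":0,"dy":0,"dz":0,"wx":0,"wy":0,"wz":0},{"dx":0,"dy":0,"dz":0,"wx":0,"wy":0,"wz":0},{"dx":0,"dy":0,"dz":0,"wx":0,"wy":0,"wz":0},{"dx":0,"dy":0,"dz":0,"wx":0,"wy":0,"wz":0}]'; python3 st.py
```

```text
time: 5.6
eef_pos: [0.4511, 0.175, 0.0815]
eef_rot: [0.001, 0.685, 0.729, 0.001]
force: [2.4, -5.8, 6.6]
gripper_width: 0.109
grip_force: 40.8
time: 6.43
eef_pos: [0.45, 0.1749, 0.0816]
eef_rot: [0.002, 0.685, 0.728, 0.003]
force: [8.1, -5.4, 0.9]
gripper_width: 0.11
grip_force: 40.5
[[-0.0606  0.9981  0.0071]
 [ 0.9982  0.0606  0.0006]
 [ 0.0002  0.0071 -1.    ]] [0.45   0.1749 0.0816] 6.4333 [-0.7757  0.3814  0.3731  2.1084 -0.2136  0.6802 -0.2005] [ 8.1415 -5.4154  0.8613] 0.10966277513519057 40.45433700084686
```

```bash
python3 -m crank '[{"dx":0,"dy":0,"dz":0,"wx":0,"wy":0,"wz":0},{"dx":0,"dy":0,"dz":0,"wx":0,"wy":0,"wz":0},{"dx":0,"dy":0,"dz":0,"wx":0,"wy":0,"wz":0},{"dx":0,"dy":0,"dz":0,"wx":0,"wy":0,"wz":0},{"dx":0,"dy":0,"dz":0,"wx":0,"wy":0,"wz":0},{"dx":0,"dy":0,"dz":-0.4,"wx":0,"wy":0,"wz":0},{"dx":0,"dy":0,"dz":-0.8,"wx":0,"wy":0,"wz":0},{"dx":0,"dy":0,"dz":-0.9,"wx":0,"wy":0,"wz":0},{"dx":0,"dy":0,"dz":-0.9,"wx":0,"wy":0,"wz":0},{"dx":0,"dy":0,"dz":-0.9,"wx":0,"wy":0,"wz":0}]' 0.5; python3 -m crank '[{"dx":0,"dy":0.5,"dz":-0.6,"wx":0,"wy":0,"wz":0},{"dx":0,"dy":0.5,"dz":-0.6,"wx":0,"wy":0,"wz":0},{"dx":0,"dy":0.5,"dz":-0.2,"wx":0,"wy":0,"wz":0},{"dx":0,"dy":0.5,"dz":0,"wx":0,"wy":0,"wz":0},{"dx":0,"dy":0.5,"dz":0,"wx":0,"wy":0,"wz":0},{"dx":0,"dy":0.5,"dz":0,"wx":0,"wy":0,"wz":0},{"dx":0,"dy":0.5,"dz":0,"wx":0,"wy":0,"wz":0},{"dx":0,"dy":0.5,"dz":0,"wx":0,"wy":0,"wz":0},{"dx":0,"dy":0,"dz":0,"wx":0,"wy":0,"wz":0},{"dx":0,"dy":0,"dz":0,"wx":0,"wy":0,"wz":0}]'  1; python3 st.py
python3 - <<'E'
from h import *
c=cam('wrist'); save(c,'w3.png'); print(proj(c,[.5675,.184,.098]))
E
```

```text
time: 7.27
eef_pos: [0.4457, 0.1756, 0.1982]
eef_rot: [-0.0, 0.685, 0.729, -0.0]
force: [0.2, 0.4, 0.2]
gripper_width: 0.499
grip_force: 0.0
time: 8.1
eef_pos: [0.5658, 0.1831, 0.2385]
eef_rot: [-0.0, 0.685, 0.729, -0.001]
force: [-1.1, -0.1, -0.2]
gripper_width: 0.997
grip_force: 0.0
[[-0.0617  0.9981 -0.0011]
 [ 0.9981  0.0617 -0.0008]
 [-0.0007 -0.0011 -1.    ]] [0.5658 0.1831 0.2385] 8.1 [-0.7341  0.3708  0.4531  1.6872 -0.1762  1.1255 -0.1696] [-1.1056 -0.0657 -0.169 ] 0.9970241313880358 0.0
[327.45476437 233.18293401]
```

View pics/w3.png

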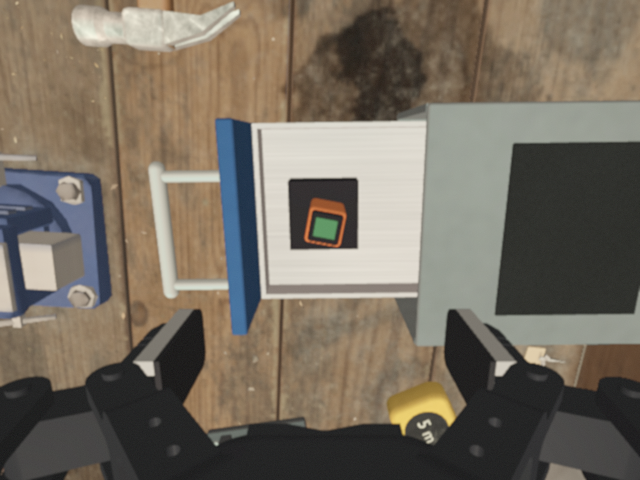

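The drawer is open and the gauge stands in its holder, with its top (green screen) at about (325,229), turned a few degrees. I'll measure its position, yaw and height.

```bash
cat > g.py <<'E'
from h import *
np.set_printoptions(precision=4,suppress=True)
def comp(c,win):
    hsv=cv2.cvtColor(c['img'],cv2.COLOR_RGB2HSV).astype(int);H,S,V=[hsv[...,i] for i in range(3)]
    x0,y0,x1,y1=win;m=np.zeros(H.shape,np.uint8);m[y0:y1,x0:x1]=((H>60)&(H<90)&(S>80)&(V>60))[y0:y1,x0:x1]
    k,l,s,ct=cv2.connectedComponentsWithStats(m);i=1+np.argmax(s[1:,4]);pts=np.argwhere(l==i)[:,::-1].astype(np.float32)
    return ct[i],s[i],cv2.minAreaRect(pts),cv2.boxPoints(cv2.minAreaRect(pts))
w=cam('wrist');r=comp(w,(270,170,380,270));print(r[:3])
z=.09
P=np.array([onz(w,u,v,z) for u,v in r[3]]);print(P, np.degrees(np.arctan2(*(P[1]-P[0])[1::-1])))
print('centre',onz(w,*r[0],z),onz(w,*r[0],z+.01))
for n in('top','scene'):
    c=cam(n);u,v=proj(c,onz(w,*r[0],z));print(n,u,v)
    try:
        q=comp(c,(int(u)-14,int(v)-14,int(u)+14,int(v)+14));print(q[:2],tri(ray(w,*r[0]),ray(c,*q[0])))
    except Exception as e: print(e)
    x,y=int(u),int(v);cv2.imwrite(f'pics/g_{n}.png',cv2.resize(c['img'][max(0,y-40):y+40,max(0,x-50):x+50,::-1],None,fx=4,fy=4))
E
python3 g.py; python3 -c "
import cv2,numpy as np
cv2.imwrite('pics/g2.png',np.hstack([cv2.resize(cv2.imread(f'pics/g_{n}.png'),(400,320)) for n in('top','scene')]))"
```

```text
(array([325.5341, 228.1647]), array([314, 217,  24,  23, 425], dtype=int32), ((325.5639953613281, 228.14801025390625), (22.092355728149414, 19.230186462402344), 10.30484676361084))
[[0.5565 0.1797 0.09  ]
 [0.5582 0.1941 0.09  ]
 [0.5744 0.1922 0.09  ]
 [0.5728 0.1777 0.09  ]] 83.110709462054
centre [0.5654 0.1859 0.09  ] [0.5653 0.1881 0.1   ]
top 209.9098524919016 247.43260405418158
(array([209.5938, 247.6562]), array([206, 244,   8,   8,  32], dtype=int32)) (array([0.565 , 0.1862, 0.0902]), np.float64(0.0008982938633281844))
scene 427.49893734651874 310.76986546502263
(array([427.0909, 310.4909]), array([422, 308,  11,   6,  55], dtype=int32)) (array([0.5657, 0.1858, 0.0904]), np.float64(0.0007625152730729946))
```

View pics/g2.png

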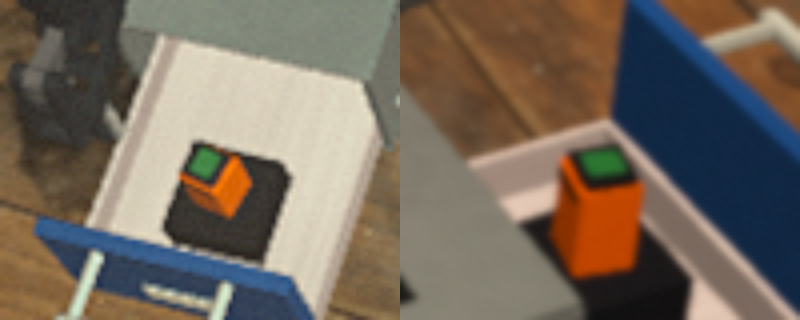

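The views agree on the gauge top at (0.5655, 0.186, 0.0903), so its origin is at z≈0.022 (matching its length and the holder), with yaw −6.9°. Descend and grasp.

```bash
python3 -m crank '[{"dx":0.1,"dy":0,"dz":0.5,"wx":0,"wy":0,"wz":0.029},{"dx":0,"dy":0,"dz":0.7,"wx":0,"wy":0,"wz":0.029},{"dx":0,"dy":0,"dz":0.8,"wx":0,"wy":0,"wz":0},{"dx":0,"dy":0,"dz":0.8,"wx":0,"wy":0,"wz":0},{"dx":0,"dy":0,"dz":0.4,"wx":0,"wy":0,"wz":0},{"dx":0,"dy":0,"dz":0,"wx":0,"wy":0,"wz":0},{"dx":0,"dy":0,"dz":0,"wx":0,"wy":0,"wz":0},{"dx":0,"dy":0,"dz":0,"wx":0,"wy":0,"wz":0},{"dx":0,"dy":0,"dz":0,"wx":0,"wy":0,"wz":0},{"dx":0,"dy":0,"dz":0,"wx":0,"wy":0,"wz":0}]' 0.65; python3 st.py .5655 .186 .051
```

```text
time: 9.13
eef_pos: [0.5665, 0.1865, 0.1444]
eef_rot: [0.0, 0.748, 0.663, 0.001]
force: [0.0, -0.2, 0.4]
gripper_width: 0.65
grip_force: 0.0
[[ 0.1198  0.9928  0.0019]
 [ 0.9928 -0.1198  0.0011]
 [ 0.0014  0.0018 -1.    ]] [0.5665 0.1865 0.1444] 9.1333 [-0.7339  0.474   0.4555  1.7873 -0.2526  0.9358 -0.2914] [ 0.029  -0.1935  0.4344] 0.6497074562421427 0.0
tool delta/.03: [-0.0244 -0.0364  3.1143]
```

```bash
python3 -m crank '[{"dx":-0.02,"dy":-0.03,"dz":0.4,"wx":0,"wy":0,"wz":0},{"dx":0,"dy":0,"dz":0.5,"wx":0,"wy":0,"wz":0},{"dx":0,"dy":0,"dz":0.5,"wx":0,"wy":0,"wz":0},{"dx":0,"dy":0,"dz":0.5,"wx":0,"wy":0,"wz":0},{"dx":0,"dy":0,"dz":0.5,"wx":0,"wy":0,"wz":0},{"dx":0,"dy":0,"dz":0.4,"wx":0,"wy":0,"wz":0},{"dx":0,"dy":0,"dz":0.3,"wx":0,"wy":0,"wz":0},{"dx":0,"dy":0,"dz":0,"wx":0,"wy":0,"wz":0},{"dx":0,"dy":0,"dz":0,"wx":0,"wy":0,"wz":0},{"dx":0,"dy":0,"dz":0,"wx":0,"wy":0,"wz":0}]'; python3 -m crank '[{"dx":0,"dy":0,"dz":0,"wx":0,"wy":0,"wz":0},{"dx":0,"dy":0,"dz":0,"wx":0,"wy":0,"wz":0},{"dx":0,"dy":0,"dz":0,"wx":0,"wy":0,"wz":0},{"dx":0,"dy":0,"dz":0,"wx":0,"wy":0,"wz":0},{"dx":0,"dy":0,"dz":0,"wx":0,"wy":0,"wz":0},{"dx":0,"dy":0,"dz":0,"wx":0,"wy":0,"wz":0},{"dx":0,"dy":0,"dz":0,"wx":0,"wy":0,"wz":0},{"dx":0,"dy":0,"dz":0,"wx":0,"wy":0,"wz":0},{"dx":0,"dy":0,"dz":0,"wx":0,"wy":0,"wz":0},{"dx":0,"dy":0,"dz":0,"wx":0,"wy":0,"wz":0}]' 0 40; python3 st.py
```

```text
time: 9.97
eef_pos: [0.5677, 0.1856, 0.0505]
eef_rot: [0.002, 0.748, 0.663, 0.002]
force: [8.1, -0.6, -1.7]
gripper_width: 0.649
grip_force: 0.0
time: 10.8
eef_pos: [0.5647, 0.1858, 0.05]
eef_rot: [-0.0, 0.748, 0.663, -0.0]
force: [0.1, 0.0, -1.0]
gripper_width: 0.322
grip_force: 39.5
[[ 0.1197  0.9928 -0.0002]
 [ 0.9928 -0.1197 -0.    ]
 [-0.0001 -0.0002 -1.    ]] [0.5647 0.1858 0.05  ] 10.8 [-0.6887  0.5962  0.3986  1.853  -0.3231  0.7564 -0.2344] [ 0.0654  0.0073 -0.9733] 0.32155827536978326 39.47249114513397
```

Gripped (27 mm). Lift straight up.

```bash
python3 -m crank '[{"dx":0,"dy":0,"dz":-0.2,"wx":0,"wy":0,"wz":0},{"dx":0,"dy":0,"dz":-0.4,"wx":0,"wy":0,"wz":0},{"dx":0,"dy":0,"dz":-0.5,"wx":0,"wy":0,"wz":0},{"dx":0,"dy":0,"dz":-0.6,"wx":0,"wy":0,"wz":0},{"dx":0,"dy":0,"dz":-0.6,"wx":0,"wy":0,"wz":0},{"dx":0,"dy":0,"dz":-0.6,"wx":0,"wy":0,"wz":0},{"dx":0,"dy":0,"dz":-0.6,"wx":0,"wy":0,"wz":0},{"dx":0,"dy":0,"dz":-0.6,"wx":0,"wy":0,"wz":0},{"dx":0,"dy":0,"dz":-0.6,"wx":0,"wy":0,"wz":0},{"dx":0,"dy":0,"dz":-0.5,"wx":0,"wy":0,"wz":0}]'; python3 -m crank '[{"dx":0,"dy":0,"dz":0,"wx":0,"wy":0,"wz":0},{"dx":0,"dy":0,"dz":0,"wx":0,"wy":0,"wz":0},{"dx":0,"dy":0,"dz":0,"wx":0,"wy":0,"wz":0},{"dx":0,"dy":0,"dz":0,"wx":0,"wy":0,"wz":0},{"dx":0,"dy":0,"dz":0,"wx":0,"wy":0,"wz":0},{"dx":0,"dy":0,"dz":0,"wx":0,"wy":0,"wz":0},{"dx":0,"dy":0,"dz":0,"wx":0,"wy":0,"wz":0},{"dx":0,"dy":0,"dz":0,"wx":0,"wy":0,"wz":0},{"dx":0,"dy":0,"dz":0,"wx":0,"wy":0,"wz":0},{"dx":0,"dy":0,"dz":0,"wx":0,"wy":0,"wz":0}]'; python3 st.py
python3 - <<'E'
from h import *
s=readout.read_state();c=cam('scene');p=rot(s['eef_rot']).apply([0,0,.038])+s['eef_pos'];u,v=proj(c,p);print(u,v)
u=int(u);v=int(v);cv2.imwrite('pics/l1.png',cv2.resize(c['img'][v-80:v+40,max(0,u-80):u+80,::-1],None,fx=4,fy=4))
E
```

```text
time: 11.63
eef_pos: [0.5651, 0.1856, 0.2088]
eef_rot: [0.0, 0.748, 0.663, 0.001]
force: [0.3, 0.2, -1.3]
gripper_width: 0.323
grip_force: 39.5
time: 12.47
eef_pos: [0.5649, 0.1857, 0.206]
eef_rot: [0.0, 0.748, 0.663, -0.0]
force: [0.5, 0.2, -2.8]
gripper_width: 0.323
grip_force: 39.5
[[ 0.1198  0.9928 -0.    ]
 [ 0.9928 -0.1198 -0.    ]
 [-0.     -0.     -1.    ]] [0.5649 0.1857 0.206 ] 12.4667 [-0.7592  0.4052  0.484   1.7288 -0.2118  1.0597 -0.3244] [ 0.4949  0.2069 -2.7609] 0.32263047044359333 39.52507495880127
432.79474993411736 272.2433831310541
```

View pics/l1.png

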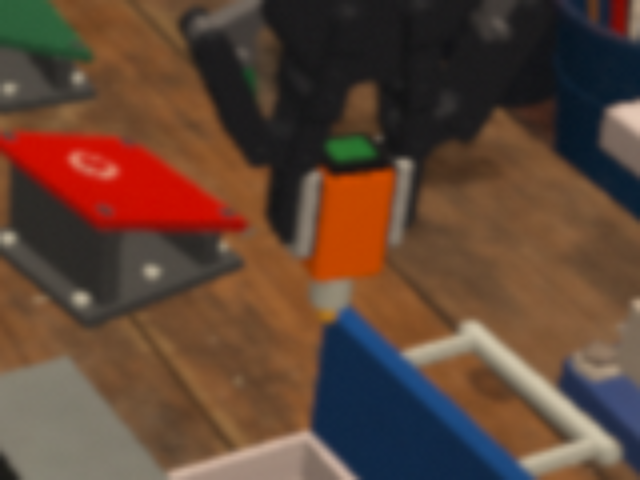

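The tip is at crop (327,318), i.e. pixel (433.8,271.5) against a predicted (432.8,272.2), so the gauge sits upright with its tip 38 mm beyond the TCP. Now turn, tilt and carry over the bench.

```bash
python3 -m crank '[{"dx":0,"dy":0,"dz":0,"wx":0,"wy":0,"wz":-0.0192},{"dx":0,"dy":0,"dz":0,"wx":0,"wy":0,"wz":-0.0192},{"dx":0,"dy":0,"dz":0,"wx":-0.0278,"wy":0,"wz":0},{"dx":0,"dy":0,"dz":0,"wx":-0.0278,"wy":0,"wz":0},{"dx":0,"dy":0,"dz":0,"wx":-0.0278,"wy":0,"wz":0},{"dx":0,"dy":0,"dz":0,"wx":-0.0278,"wy":0,"wz":0},{"dx":-0.3,"dy":0,"dz":0,"wx":0,"wy":0,"wz":0},{"dx":-0.6,"dy":0,"dz":0,"wx":0,"wy":0,"wz":0},{"dx":-0.8,"dy":0,"dz":0,"wx":0,"wy":0,"wz":0},{"dx":-0.8,"dy":0,"dz":0,"wx":0,"wy":0,"wz":0}]'; python3 -m crank '[{"dx":-0.8,"dy":-0.15,"dz":0,"wx":0,"wy":0,"wz":0},{"dx":-0.8,"dy":-0.15,"dz":0,"wx":0,"wy":0,"wz":0},{"dx":-0.8,"dy":-0.15,"dz":0,"wx":0,"wy":0,"wz":0},{"dx":-0.8,"dy":-0.15,"dz":0,"wx":0,"wy":0,"wz":0},{"dx":-0.8,"dy":-0.15,"dz":0,"wx":0,"wy":0,"wz":0},{"dx":-0.8,"dy":-0.15,"dz":0,"wx":0,"wy":0,"wz":0},{"dx":-0.8,"dy":-0.15,"dz":0,"wx":0,"wy":0,"wz":0},{"dx":-0.8,"dy":-0.15,"dz":0,"wx":0,"wy":0,"wz":0},{"dx":-0.8,"dy":-0.15,"dz":0,"wx":0,"wy":0,"wz":0},{"dx":-0.8,"dy":-0.15,"dz":0,"wx":0,"wy":0,"wz":0}]'; python3 -m crank '[{"dx":-0.8,"dy":-0.15,"dz":0,"wx":0,"wy":0,"wz":0},{"dx":-0.8,"dy":-0.15,"dz":0,"wx":0,"wy":0,"wz":0},{"dx":-0.8,"dy":-0.15,"dz":0,"wx":0,"wy":0,"wz":0},{"dx":-0.8,"dy":-0.15,"dz":0,"wx":0,"wy":0,"wz":0},{"dx":-0.8,"dy":-0.15,"dz":0,"wx":0,"wy":0,"wz":0},{"dx":-0.8,"dy":-0.15,"dz":0,"wx":0,"wy":0,"wz":0},{"dx":-0.8,"dy":-0.15,"dz":0,"wx":0,"wy":0,"wz":0},{"dx":-0.6,"dy":-0.15,"dz":0,"wx":0,"wy":0,"wz":0},{"dx":-0.3,"dy":-0.15,"dz":0,"wx":0,"wy":0,"wz":0},{"dx":0,"dy":0,"dz":0,"wx":0,"wy":0,"wz":0}]'; python3 st.py .484 -.340 .131
```

```text
time: 13.35
eef_pos: [0.565, 0.1102, 0.2065]
eef_rot: [0.122, 0.696, 0.697, 0.123]
force: [0.3, -0.9, -1.7]
gripper_width: 0.319
grip_force: 40.2
time: 14.18
eef_pos: [0.5227, -0.1311, 0.1912]
eef_rot: [0.123, 0.696, 0.696, 0.123]
force: [0.7, 0.7, -1.4]
gripper_width: 0.321
grip_force: 40.2
time: 15.02
eef_pos: [0.4835, -0.328, 0.1771]
eef_rot: [0.123, 0.697, 0.695, 0.122]
force: [0.8, -0.2, -2.3]
gripper_width: 0.325
grip_force: 40.1
[[ 0.0034  0.9395  0.3424]
 [ 1.     -0.003  -0.0018]
 [-0.0007  0.3424 -0.9395]] [ 0.4835 -0.328   0.1771] 15.0167 [ 0.1512  0.294   0.5858  2.034  -0.6323  0.6794  1.1551] [ 0.7692 -0.1715 -2.302 ] 0.32510566579663375 40.146435499191284
tool delta/.03: [-0.3993 -0.5096  1.4488]
```

```bash
python3 -m crank '[{"dx":-0.1,"dy":-0.12,"dz":0.2,"wx":0,"wy":0,"wz":0},{"dx":-0.1,"dy":-0.12,"dz":0.4,"wx":0,"wy":0,"wz":0},{"dx":-0.1,"dy":-0.12,"dz":0.4,"wx":0,"wy":0,"wz":0},{"dx":-0.1,"dy":-0.15,"dz":0.45,"wx":0,"wy":0,"wz":0},{"dx":0,"dy":0,"dz":0,"wx":0,"wy":0,"wz":0},{"dx":0,"dy":0,"dz":0,"wx":0,"wy":0,"wz":0},{"dx":0,"dy":0,"dz":0,"wx":0,"wy":0,"wz":0},{"dx":0,"dy":0,"dz":0,"wx":0,"wy":0,"wz":0},{"dx":0,"dy":0,"dz":0,"wx":0,"wy":0,"wz":0},{"dx":0,"dy":0,"dz":0,"wx":0,"wy":0,"wz":0}]'; python3 st.py .484 -.340 .131
python3 - <<'E'
from h import *
s=readout.read_state();M=rot(s['eef_rot']);tip=M.apply([0,0,.038])+s['eef_pos'];P=np.array([.511,-.34,.0575])
ims=[]
for n in('scene','top','wrist'):
    c=cam(n);save(c,'p1_'+n+'.png');u,v=proj(c,P);print(n,'ring',u,v,'tip',proj(c,tip))
    if n!='wrist':
        u=int(u);v=int(v);ims.append(cv2.resize(c['img'][v-40:v+30,u-35:u+35,::-1],(400,400),interpolation=cv2.INTER_CUBIC))
cv2.imwrite('pics/p1.png',np.hstack(ims))
E
```

```text
time: 15.85
eef_pos: [0.4857, -0.3362, 0.1315]
eef_rot: [0.123, 0.696, 0.697, 0.123]
force: [-0.2, -0.3, -1.9]
gripper_width: 0.322
grip_force: 40.1
[[-0.001   0.9392  0.3434]
 [ 1.      0.0011  0.0001]
 [-0.0003  0.3434 -0.9392]] [ 0.4857 -0.3362  0.1315] 15.85 [ 0.2301  0.3737  0.5184  2.0562 -0.7529  0.6108  1.2909] [-0.188  -0.3176 -1.8996] 0.32218058243274733 40.061548948287964
tool delta/.03: [-0.1265 -0.0598 -0.0054]
scene ring 345.1202819892897 189.9773329310875 tip [350.26130282 176.28944043]
top ring 415.54630257324686 340.86500492505155 tip [415.27615442 342.23580523]
wrist ring 322.66164799243506 265.52131157865045 tip [325.71872591 283.39103911]
```

View pics/p1.png

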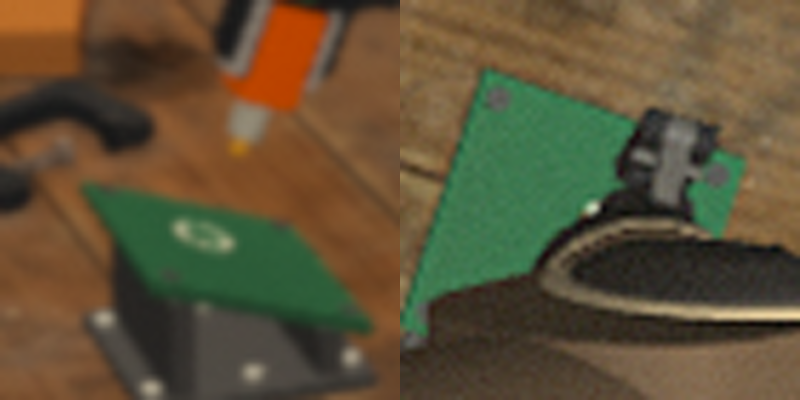

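View pics/p1_wrist.png

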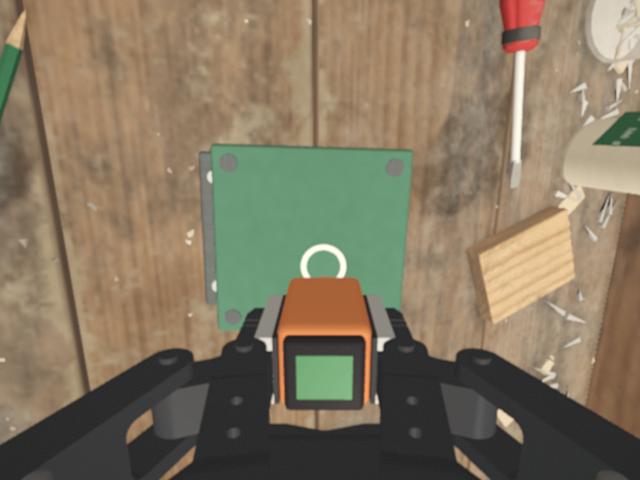

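The wrist view shows the ring at about (323,267) against a predicted (322.7,265.5), and the gauge square above it. Correct sideways and approach to 4 mm.

```bash
python3 -m crank '[{"dx":-0.06,"dy":-0.03,"dz":0.1,"wx":0,"wy":0,"wz":0},{"dx":-0.06,"dy":-0.03,"dz":0.2,"wx":0,"wy":0,"wz":0},{"dx":0,"dy":0,"dz":0.2,"wx":0,"wy":0,"wz":0},{"dx":0,"dy":0,"dz":0.2,"wx":0,"wy":0,"wz":0},{"dx":0,"dy":0,"dz":0.2,"wx":0,"wy":0,"wz":0},{"dx":0,"dy":0,"dz":0.2,"wx":0,"wy":0,"wz":0},{"dx":0,"dy":0,"dz":0.1,"wx":0,"wy":0,"wz":0},{"dx":0,"dy":0,"dz":0,"wx":0,"wy":0,"wz":0},{"dx":0,"dy":0,"dz":0,"wx":0,"wy":0,"wz":0},{"dx":0,"dy":0,"dz":0,"wx":0,"wy":0,"wz":0}]'
cat > t.py <<'E'
from h import *
np.set_printoptions(precision=4,suppress=True)
s=readout.read_state();M=rot(s['eef_rot']);tip=M.apply([0,0,.038])+s['eef_pos'];P=np.array([.511,-.34,.0575])
n=np.array([-.343,0,.9393])
print('ring->out tip in plate x,y,n mm',1e3*np.array([(tip-P)@[.9393,0,.343],(tip-P)[1],(tip-P)@n]),'F',s['force'],'Fn',s['force']@n,'tilt',np.degrees(np.arccos(-M.as_matrix()[:,2]@n)),s['time'],abs(s['qvel']).max())
E
python3 t.py
```

```text
time: 16.83
eef_pos: [0.4959, -0.3401, 0.0964]
eef_rot: [0.123, 0.696, 0.696, 0.123]
force: [0.4, 0.2, -1.9]
gripper_width: 0.321
grip_force: 40.1
ring->out tip in plate x,y,n mm [-0.859  -0.0759  3.7135] F [ 0.3509  0.1724 -1.9277] Fn -1.9310649276139853 tilt 0.4688859628808088 16.8333 0.006544075284867755
```

```bash
python3 -m crank '[{"dx":0,"dy":0.02,"dz":0.05,"wx":0,"wy":0,"wz":0},{"dx":0,"dy":0,"dz":0.05,"wx":0,"wy":0,"wz":0},{"dx":0,"dy":0,"dz":0.05,"wx":0,"wy":0,"wz":0},{"dx":0,"dy":0,"dz":0.03,"wx":0,"wy":0,"wz":0},{"dx":0,"dy":0,"dz":0,"wx":0,"wy":0,"wz":0},{"dx":0,"dy":0,"dz":0,"wx":0,"wy":0,"wz":0},{"dx":0,"dy":0,"dz":0,"wx":0,"wy":0,"wz":0},{"dx":0,"dy":0,"dz":0,"wx":0,"wy":0,"wz":0},{"dx":0,"dy":0,"dz":0,"wx":0,"wy":0,"wz":0},{"dx":0,"dy":0,"dz":0,"wx":0,"wy":0,"wz":0}]'; python3 t.py
```

```text
time: 17.67
eef_pos: [0.4984, -0.3399, 0.0915]
eef_rot: [0.123, 0.696, 0.697, 0.123]
force: [-0.3, -0.5, -0.6]
gripper_width: 0.323
grip_force: 40.1
ring->out tip in plate x,y,n mm [-0.2111  0.157  -1.787 ] F [-0.2516 -0.5478 -0.5924] Fn -0.47018373658503976 tilt 0.46902497346036076 17.6667 0.0008680138459209975
```

Contact: about 1.5 N, plunger roughly 1.5 mm in. Push about 3.5 mm further.

```bash
python3 -m crank '[{"dx":0,"dy":0,"dz":0.04,"wx":0,"wy":0,"wz":0},{"dx":0,"dy":0,"dz":0.04,"wx":0,"wy":0,"wz":0},{"dx":0,"dy":0,"dz":0.04,"wx":0,"wy":0,"wz":0},{"dx":0,"dy":0,"dz":0,"wx":0,"wy":0,"wz":0},{"dx":0,"dy":0,"dz":0,"wx":0,"wy":0,"wz":0},{"dx":0,"dy":0,"dz":0,"wx":0,"wy":0,"wz":0},{"dx":0,"dy":0,"dz":0,"wx":0,"wy":0,"wz":0},{"dx":0,"dy":0,"dz":0,"wx":0,"wy":0,"wz":0},{"dx":0,"dy":0,"dz":0,"wx":0,"wy":0,"wz":0},{"dx":0,"dy":0,"dz":0,"wx":0,"wy":0,"wz":0}]'; python3 t.py
python3 - <<'E'
from h import *
ims=[]
for n,(x,y,w,h) in (('scene',(300,130,100,100)),('wrist',(160,100,340,340)),):
    c=cam(n);ims.append(cv2.resize(c['img'][y:y+h,x:x+w,::-1],(400,400),interpolation=cv2.INTER_CUBIC))
cv2.imwrite('pics/f1.png',np.hstack(ims))
E
python3 t.py
```

```text
time: 18.5
eef_pos: [0.4997, -0.3399, 0.0881]
eef_rot: [0.123, 0.696, 0.697, 0.123]
force: [0.8, -0.1, 1.8]
gripper_width: 0.319
grip_force: 40.4
ring->out tip in plate x,y,n mm [-0.1954  0.1224 -5.3916] F [ 0.7872 -0.0952  1.7715] Fn 1.393953221160773 tilt 0.468866905201031 18.5 0.0010953988665735896
ring->out tip in plate x,y,n mm [-0.2202  0.0704 -5.403 ] F [-0.4163  0.4953  1.0908] Fn 1.1673783543433076 tilt 0.46893871887486055 18.6 0.0012783649217570935
```

View pics/f1.png

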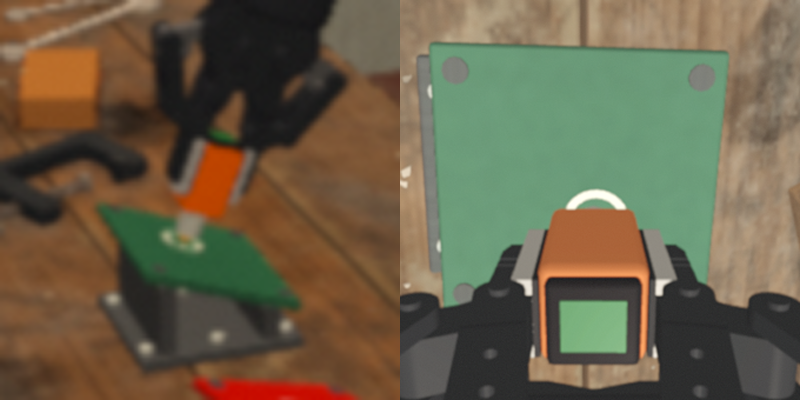

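The scene crop shows the plunger inside the white ring at about (185,240). The push is about 3.1 N with the plunger about 5 mm in, tilted under 1° and steady, so I'm handing in.

```bash
python3 -c "
from plant import finish_job
print(finish_job())"
```

```text
the job is handed in; nothing more can be done
None
```

The job is handed in: the drawer is open at its stop, and the gripper is holding the gauge square (under 1° off) and steady in the green plate's white ring, plunger about 5 mm in at roughly 3 N; I don't have the judge's verdict.

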